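# Re-aim a clamped pipe branch at the welding bench

### The job

The flanged pipe fitting in the blue screw clamp points the wrong way. Back the clamp off with its red-handled crank (anticlockwise, no more than a quarter turn), swing the fitting in its seat until its side pipe points straight over the yellow mark (not the white one), then turn the crank back to tighten the clamp as it was and let go.

Things in the scene. Friction and masses are not known exactly. Their poses are not given: they have to be found in the camera images.
- clamp_screw (a joint): Screw angle (rad) about its vertical axis: positive is anticlockwise from above and loosens. Starts tight at -0.1 to 0.02; tight means below 0.2. The brass pad under the screw leaves the flange at about 0.4 and rises 2.8 mm per rad; from 0.6 the fitting turns easily. Stops at -0.3 and 2.1. Stays where left; needs 3 to 5 N at the handle.
- crank_grip (a point): Middle of the crank's upright red handle: round, 20 mm thick, free from 102 to 148 mm above the bench, this point at 130 mm; it does not spin on the crank. x points level from the screw's axis to the handle (the axis is 65 mm back along -x), z up. A 12 mm steel bar, top at 102 mm, joins the handle's foot to the screw.
- fitting: Grey steel fitting in the blue clamp: flange 110 mm wide, 12 thick; upright pipe 48 mm wide, top at 138; level side pipe 30 mm wide, ends 105 mm from the upright axis, centre line 113 mm up (125 above the bench). Origin: upright axis at the flange's underside; z up, x along the side pipe to its end. 0.85 kg. Turns about z in a seat ring (2 mm play). The loose copper one is not part of the job.
- yellow_mark: Flat yellow disc, 38 mm wide, 6 mm high, fixed on the blue base plate 105 mm from the fitting's upright axis, top 18 mm above the bench; origin at its underside's centre. A like white disc lies 100 degrees round the axis from it; the side pipe starts about midway between them. The clamp's arm and screw stand on the opposite side of the axis.

How it is judged (in metres and radians):
On the way, in this order (a step that is already met when the one before it is completed fails the run):
1. the clamp is backed off before the fitting is turned towards the yellow mark (value of joint clamp_screw above 0.45 rad and (y of yellow_mark in the frame of fitting above 0.05 m or y of yellow_mark in the frame of fitting below -0.05 m)), for 0.1 s.
2. with the clamp still loose, the side pipe points over the yellow mark (y of yellow_mark in the frame of fitting between -0.018 and 0.018 m and x of yellow_mark in the frame of fitting above 0.08 m and value of joint clamp_screw above 0.35 rad), for 0.1 s.
At the end, for the whole second after the job is handed in: The side pipe's centre line passes within 18 mm of the yellow mark's centre (about 10 degrees), pointing towards it; the fitting stands upright (within 4 degrees) and down in its seat (within 6 mm), at rest; the clamp is tight again (crank below 0.2 rad) (y of yellow_mark in the frame of fitting between -0.018 and 0.018 m and x of yellow_mark in the frame of fitting above 0.08 m and value of joint clamp_screw below 0.2 rad and angle between fitting's own z axis and vertical below 0.07 rad and height (world z) of fitting below 0.018 m and linear speed of fitting below 0.02 m/s); the robot touches nothing.
It fails at once if the clamp is backed off by more than about a quarter turn (value of joint clamp_screw above 1.8 rad).
It also fails if it takes over 67 s, if anything falls off the work surface, if the arm or the gripper's body presses on something with over 40 N, if the wrist force passes 120 N, or if a joint passes its speed limit or range.

### The arm

A 6-joint arm with a two-finger parallel gripper is mounted at the origin on the work surface. World frame = base frame: x ahead of the robot, y to its left, z up, the work surface at z = 0. Lengths are in mm, angles in degrees, forces in N, time in s.
With the tool pointing down it reaches from about 300 to 850 mm from the base axis. Payload 4.2 kg.
Tool frame: the origin (TCP) lies at the very end of the fingers, on their centre line; the grasp point (between the pads) lies 19 mm behind it; z points along the fingers, y is the line along which they close (so a half turn about z gives the same grasp; the last joint's range is limited). The gripper opens to 91 mm and grips with 3 to 60 N. Pads are 32 mm wide; open, the fingers measure 118 mm over their backs; the gripper's body (76 mm by 178 mm) begins 60 mm behind the grasp point.
Start: joints at [70.187, 18.312, 89.639, -0, 72.044, -1.146], TCP at [184.042, 544.77, 184.676] pointing down, gripper open.
Joint ranges: [-177.97, 177.97], [-48.28, 115.42], [12.27, 149.76], [-77.06, 257.06], [2.81, 150.46], [-146.56, 146.56]. Speed limits (degrees/s): [147.25, 147.25, 180, 180, 180, 180].

### API

Orientations are given as [roll, pitch, yaw] about the fixed x, y, z axes, in that order (R = Rz(yaw) Ry(pitch) Rx(roll)).
In Python, from workcell import env, eyes gives the robot as it stands.
- The arm moves only by the tool send_rows, never from a script. Its argument "targets" is text: rows parted by semicolons, each of 7 numbers parted by spaces: the shift along the tool's x, y, z in m, then the turn, a rotation vector about the tool's x, y, z in degrees, then the opening in per cent of the stroke, from 0 (shut) to 100 (fully open). A call has 1 to 12 rows; each row is the pose to reach, as a shift and turn from the pose commanded when the call began, along the tool's axes at that moment; what a row does not reach only later rows make up. A row lasts 1/12 s, in which the tool goes at most 41.7 mm and 7.16 degrees, less where a joint would pass 70% of its speed; a pose out of reach is approached as far as the arm can. A call with a gripper value outside its range is refused whole. The fingers move at their own pace and stop on an object; "grip_force" is the grip in N (left out, the last holds). Time passes only in rows, so rows that repeat a pose let the fingers close. It gives the time, the measured TCP pose, the force, the opening and the grip force at its end, in the units of the state.
- env.state(): the state, without advancing time (a new reading comes with each control period).
- eyes.grab_frame(name): name is "scene" or "top" or "wrist"; returns a dict with "image" (400x640x3 uint8, blue, green, red), "fovy" (degrees; the focal length in pixels is half the picture's height over the tangent of half this angle, whatever the lens; pixels are square), "cx", "cy" (the principal point, pixels), "D" ([k1, k2, p1, p2, k3] as OpenCV has them; the pictures are not rectified), "eye" and "attitude" of the camera in the world. Camera axes: x right, y up, looking along -z (the intrinsics and any distortion apply to the point x, -y, -z); pixel columns grow to the right and rows downward; lengths in mm; the calibration is good to about 2 mm. A picture is of the moment at which its call begins. There is no depth.
- env.job_done(): hands the job in; it is judged then, once.
The state is a dict: "time_s": time; "qpos": joint angles; "qvel": joint speeds; "effort": joint torques, N m; "ee_pos": TCP position; "ee_rot": TCP orientation; "force": force on the tool from outside, world axes, zero at the start; "torque": the same for the moment, N m; "gripper_width": finger opening in mm; "gripper_force": force on a finger pad.
Only numpy, scipy, OpenCV 4.12 (cv2) and the standard library are available. Lean on these libraries where they do the work, as an engineer would, in place of code of your own. Each camera call takes 0.05 s, during which the arm holds its last target. There are 200 camera calls.

## Working session

There is one attempt and no reset: what is moved stays moved. The work goes in short steps, Python scripts to look and compute and a tool call to move; the robot and the scene stay as the last step left them, time stands still between calls to the robot, and variables do not carry over. Pictures are saved under pics/ and viewed, at most 10 in all, crops included, and the job is handed in when it is done.

Besides the shell and the picture viewer there is one more tool, called after "Request:" as name(argument=value, ...) on one line, values as JSON. send_rows: Moves the arm, as the interface text tells. Its arguments: {"type":"object","properties":{"targets":{"type":"string"},"grip_force":{"type":"number"}},"required":["targets"]}

```bash
mkdir -p pics; cat > h.py <<'E'
import numpy as np, cv2
from scipy.spatial.transform import Rotation as R
from workcell import env, eyes
def grab(n):
    return eyes.grab_frame(n)
def rot(a):
    a=np.array(a,float)
    return a if a.shape==(3,3) else R.from_euler('xyz',a,degrees=True).as_matrix()
def K(f):
    h=f["image"].shape[0]; fl=h/2/np.tan(np.radians(f["fovy"])/2)
    return np.array([[fl,0,f["cx"]],[0,fl,f["cy"]],[0,0,1.]])
def ray(f,uv):
    p=cv2.undistortPoints(np.array(uv,float).reshape(-1,1,2),K(f),np.array(f["D"],float)).reshape(-1,2)
    d=np.c_[p[:,0],-p[:,1],-np.ones(len(p))]@rot(f["attitude"]).T
    return np.array(f["eye"],float),d
def onz(f,uv,z):
    e,d=ray(f,uv); return e+d*((z-e[2])/d[:,2])[:,None]
def proj(f,P):
    Rm=rot(f["attitude"]); c=(np.atleast_2d(P)-np.array(f["eye"]))@Rm
    c=c*[1,-1,-1]
    return cv2.projectPoints(c,np.zeros(3),np.zeros(3),K(f),np.array(f["D"],float))[0].reshape(-1,2)
E
python3 - <<'E'
from h import *
s=env.state(); print(s)
for n in("scene","top"):
    f=grab(n); print(n,{k:v for k,v in f.items() if k!="image"}); cv2.imwrite(f"pics/{n}0.png",f["image"])
E
```

```text
{'time_s': 0.0, 'qpos': array([ 7.01869348e+01,  1.83512206e+01,  8.97061347e+01, -2.68156850e-03,
        7.20428962e+01, -1.14777254e+00]), 'qvel': array([-0.08384949, -0.06352453, -0.02610612,  0.02042382,  0.10550836,
        0.02889185]), 'effort': array([ 3.59157621e-04, -4.12453079e+01, -2.31972599e+01,  7.27389520e-02,
        4.58350161e-02, -1.61919270e-04]), 'ee_pos': array([183.86815019, 544.22838623, 183.82637294]), 'ee_rot': array([-1.79899718e+02,  5.40836969e-04,  1.61335537e+02]), 'force': array([ 0.01542104, -0.98702894,  0.43592708]), 'torque': array([ 0.01203234,  0.00112912, -0.00051529]), 'gripper_force': 0.0, 'gripper_width': 90.81670700477197}
scene {'fovy': 47.701722180319884, 'cx': 320.5430776897302, 'cy': 197.18765909494638, 'D': array([-0.13340608,  0.        ,  0.        ,  0.        ,  0.        ]), 'eye': array([863.07545803, 430.84484203, 533.99254267]), 'attitude': array([ 49.9032027 ,  -0.28539844, 144.45630512])}
top {'fovy': 44.046529153935325, 'cx': 324.40983304193946, 'cy': 201.33106987171487, 'D': array([0.0359131, 0.       , 0.       , 0.       , 0.       ]), 'eye': array([397.50515053,  27.39354361, 873.53658062]), 'attitude': array([ 12.02582619,   0.19361812, -85.59837919])}
```

View pics/scene0.png

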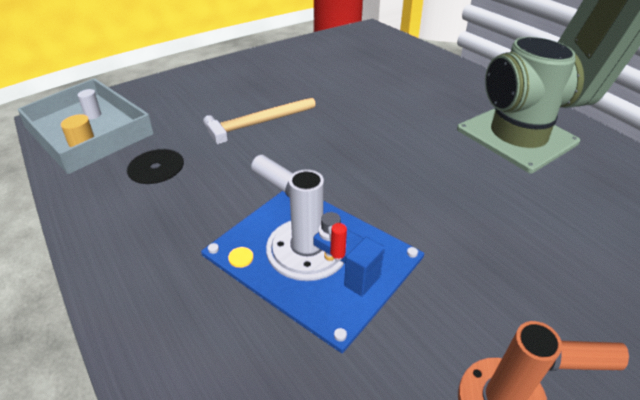

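View pics/top0.png

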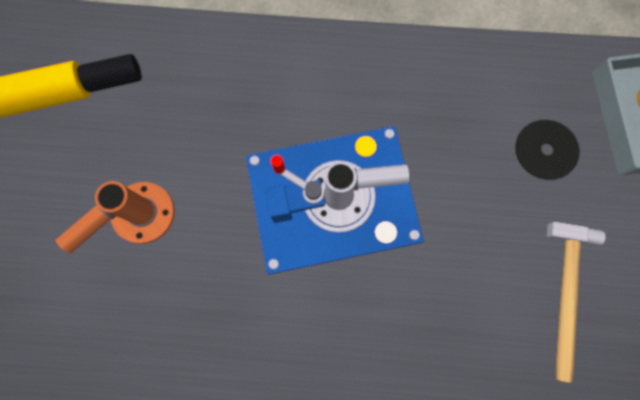

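Scene view: the grey fitting is at (306,180), with its side pipe to (262,168), the yellow mark at (241,257) and the red handle at (339,240). Top view: the upright pipe's top is at (341,177), the side pipe's end at (405,175), yellow at (366,146), white at (386,232), the red handle at (278,163) and the screw at (314,190).

```bash
cat >> h.py <<'E'
def blob(img,lo,hi,roi=None):
    hsv=cv2.cvtColor(img,cv2.COLOR_BGR2HSV); m=cv2.inRange(hsv,np.array(lo),np.array(hi))
    if roi:
        k=np.zeros_like(m); x0,y0,x1,y1=roi; k[y0:y1,x0:x1]=255; m&=k
    n,l,st,c=cv2.connectedComponentsWithStats(m); i=1+np.argmax(st[1:,4]); return c[i],st[i],l==i
E
python3 - <<'E'
from h import *
t=grab("top"); s=grab("scene")
for f,n,ry,rw,rr,rt in((t,"top",(340,125,395,170),(365,210,405,250),(262,145,295,180),(322,160,360,195)),(s,"scene",(220,235,265,280),None,(325,215,352,262),(285,168,328,192))):
    y,st,_=blob(f["image"],(20,120,120),(35,255,255),ry); print(n,"yel",y,st,onz(f,y,18))
    if rw: w,st,_=blob(f["image"],(0,0,170),(180,40,255),rw); print("wht",w,st,onz(f,w,18))
    hsv=cv2.cvtColor(f["image"],cv2.COLOR_BGR2HSV)
    hsv2=f["image"].copy(); 
    m=((hsv[...,0]<8)|(hsv[...,0]>172))&(hsv[...,1]>150)&(hsv[...,2]>60)
    k=np.zeros(m.shape,np.uint8); x0,y0,x1,y1=rr; k[y0:y1,x0:x1]=m[y0:y1,x0:x1]
    c=max(cv2.findContours(k,0,cv2.CHAIN_APPROX_NONE)[0],key=cv2.contourArea); M=cv2.moments(c); rc=(M['m10']/M['m00'],M['m01']/M['m00']); print("red",rc,cv2.boundingRect(c),onz(f,rc,125), cv2.minAreaRect(c))
    d,st,_=blob(f["image"],(0,0,0),(180,255,60),rt); print("bore",d,st,onz(f,d,138))
crop=cv2.resize(t["image"][115:285,235:430],None,fx=4,fy=3.5*4/3.5,interpolation=cv2.INTER_CUBIC)[:600]
cv2.imwrite("pics/crop1.png",crop)
E
```

```text
top yel [365.40506329 145.94620253] [356 137  20  19 316] [[686.86943331 -21.87824996  18.        ]]
wht [385.42741935 231.93817204] [375 221  22  22 372] [[532.66917123 -66.04593397  18.        ]]
red (277.34519572953735, 163.59193357058123) (271, 156, 13, 17) [[611.19371557 120.63802292 125.        ]] ((277.9000244140625, 163.80001831054688), (17.441329956054688, 10.733125686645508), 63.43495178222656)
bore [340.24691358 176.22469136] [329 165  23  23 405] [[594.73865099  20.65042395 138.        ]]
scene yel [240.41351351 256.93783784] [229 248  24  19 370] [[688.34432297 -21.27359294  18.        ]]
red (338.00431372549014, 240.20156862745097) (331, 223, 16, 35) [[610.05510902 118.14371746 125.        ]] ((337.9941101074219, 240.07644653320312), (14.265549659729004, 34.36003112792969), 4.398705005645752)
bore [305.77708978 179.84520124] [293 172  27  16 323] [[582.95674832   5.98597597 138.        ]]
```

View pics/crop1.png

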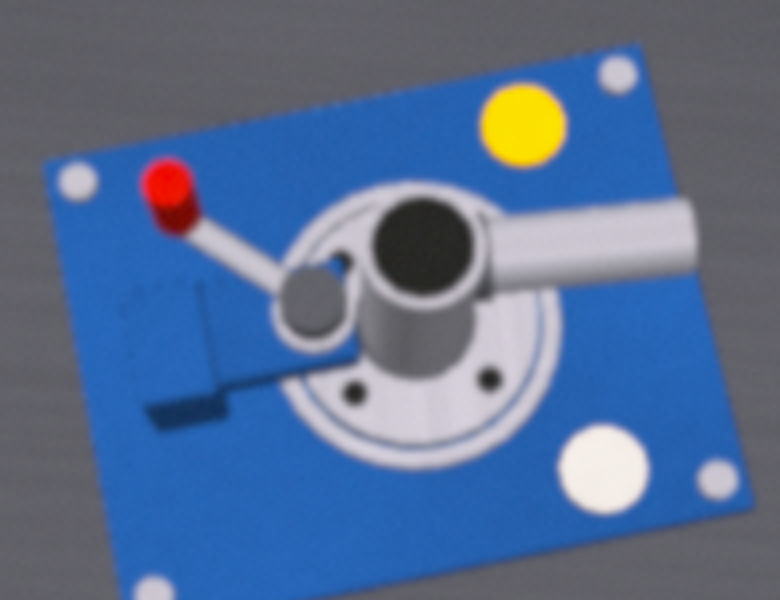

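Crop (4x): red cap (168,185), bar centreline (195,232)–(275,283), dark screw head (313,300), bore (423,246), side pipe's end (690,237), blue post on the left at (165,330). Next I'll compute the axes.

```bash
python3 - <<'E'
from h import *
t=grab("top"); s=grab("scene")
c=lambda u,v:(235+u/4,115+v/4)
print("cap top",onz(t,c(168,185),148)," scene cap",onz(s,(339,226.5),148))
b=onz(t,[c(195,232),c(275,283)],102); d=b[0]-b[1]; print("bar",b,np.degrees(np.arctan2(d[1],d[0])))
for z in(102,110,120,130,140): print("screwhead",z,onz(t,c(313,300),z)[0])
print("bore",onz(t,(340.25,176.2),150),onz(s,(305.8,179.8),150))
print("pipe end top edge",onz(t,c(693,237),130)); 
for z in (60,80,90): print("post top scene",z,onz(s,[(366,233),(384,250),(350,262)],z), "top", onz(t,[c(130,300),c(145,405),c(215,390),c(200,280)],z))
ax=np.array([591.2,20.9]); 
for n,f in(("top",t),("sc",s)): print(n,"seat ring proj",proj(f,[[*ax,12],[*ax,150]]))
E
```

```text
cap top [[608.28475904 118.65462648 148.        ]]  scene cap [[609.01639698 117.64517578 148.        ]]
bar [[602.83178201 111.67528644 102.        ]
 [584.17088586  77.66136307 102.        ]] 61.2497167316645
screwhead 102 [578.33996622  61.87420302 102.        ]
screwhead 110 [576.46490474  61.51667587 110.        ]
screwhead 120 [574.12107789  61.06976693 120.        ]
screwhead 130 [571.77725103  60.62285799 130.        ]
screwhead 140 [569.43342418  60.17594905 140.        ]
bore [[591.55970651  20.75849137 150.        ]] [[591.3625337   18.79483914 150.        ]]
pipe end top edge [[608.0128658  -84.47181093 130.        ]]
post top scene 60 [[526.70694489  80.69044903  60.        ]
 [527.88585559 122.47189973  60.        ]
 [581.91521483 112.04884899  60.        ]] top [[582.30173978 140.86042741  60.        ]
 [537.9140571  130.07507138  60.        ]
 [546.48683864 101.5014881   60.        ]
 [593.21946162 112.18329091  60.        ]]
post top scene 80 [[540.89993246  95.46512844  80.        ]
 [542.0290993  135.48362099  80.        ]
 [593.77870287 125.50036834  80.        ]] top [[577.75869663 138.07095521  80.        ]
 [534.46224166 127.55074659  80.        ]
 [542.82426976  99.67961687  80.        ]
 [588.40801698 110.09881802  80.        ]]
post top scene 90 [[547.99642624 102.85246814  90.        ]
 [549.10072116 141.98948162  90.        ]
 [599.7104469  132.22612802  90.        ]] top [[575.48717506 136.67621911  90.        ]
 [532.73633394 126.2885842   90.        ]
 [540.99298532  98.76868126  90.        ]
 [586.00229466 109.05658158  90.        ]]
top seat ring proj [[337.99459447 196.33968547]
 [340.13992176 176.4226755 ]]
sc seat ring proj [[308.0583937  249.55101674]
 [306.75413542 180.52502624]]
```

Request:
send_rows(targets="-0.539 -0.268 0 0 0 100 100;-0.539 -0.268 0 0 0 100 100;-0.539 -0.268 0 0 0 100 100;-0.539 -0.268 0 0 0 100 100;-0.539 -0.268 0 0 0 100 100;-0.539 -0.268 0 0 0 100 100;-0.539 -0.268 0 0 0 100 100;-0.539 -0.268 0 0 0 100 100;-0.539 -0.268 0 0 0 100 100;-0.539 -0.268 0 0 0 100 100;-0.539 -0.268 0 0 0 100 100;-0.539 -0.268 0 0 0 100 100", grip_force=15)

```text
time_s: 1.3
ee_pos: [538.1, 188.8, 184.8]
ee_rot: [180.0, -0.0, 75.0]
force: [0.8, 0.8, -0.5]
gripper_width: 91.0
gripper_force: 0.0
```

```bash
cat >> h.py <<'E'
def rel(pos,yaw,p0=None,y0=None):
    s=env.state(); p0=s["ee_pos"] if p0 is None else np.array(p0,float); y0=s["ee_rot"][2] if y0 is None else y0
    r=R.from_euler('xyz',[180,0,y0],degrees=True).as_matrix()
    d=r.T@(np.array(pos,float)-p0)/1000
    print(np.round(d,4),"rotz",round(-((yaw-y0+180)%360-180),1))
E
python3 -c "
from h import *
s=env.state();print(s['ee_pos'],s['ee_rot'],s['qpos'])
rel([608.6,118.2,170],61.25)"
```

```text
[538.09224032 188.78714069 184.76695629] [ 1.79992268e+02 -1.88313873e-02  7.50194677e+01] [1.81702552e+01 1.78712959e+01 9.02745175e+01 1.21429000e-02
 7.18374154e+01 3.31470053e+01]
[-0.05    0.0864  0.0148] rotz 13.8
```

Request:
send_rows(targets="-0.05 0.0864 0.015 0 0 13.8 100;-0.05 0.0864 0.015 0 0 13.8 100;-0.05 0.0864 0.015 0 0 13.8 100;-0.05 0.0864 0.015 0 0 13.8 100;-0.05 0.0864 0.015 0 0 13.8 100;-0.05 0.0864 0.015 0 0 13.8 100")

```text
time_s: 1.8
ee_pos: [607.1, 121.3, 169.7]
ee_rot: [-179.9, -0.0, 61.7]
force: [-0.1, 1.6, 0.0]
gripper_width: 91.2
gripper_force: 0.0
```

```bash
python3 -c "
from h import *
s=env.state();print(s['ee_pos'],s['ee_rot'])
rel([608.6,118.2,108],61.25)
f=grab('wrist');print({k:v for k,v in f.items() if k!='image'});cv2.imwrite('pics/w1.png',f['image'])
print(proj(f,[[608.6,118.2,148],[577.3,61.2,102]]))"
```

```text
[607.06707128 121.31331201 169.71044953] [-1.79937166e+02 -1.13989676e-02  6.16666724e+01]
[-0.002   0.0028  0.0617] rotz 0.4
{'fovy': 71.31353977260099, 'cx': 318.233387317796, 'cy': 197.5406898607208, 'D': array([-0.04649289,  0.        ,  0.        ,  0.        ,  0.        ]), 'eye': array([640.29871491, 183.90742629, 369.74212075]), 'attitude': array([-14.66767566,   0.07067786, -28.37944685])}
[[322.55923384 214.71579598]
 [321.286568   259.62755315]]
```

View pics/w1.png

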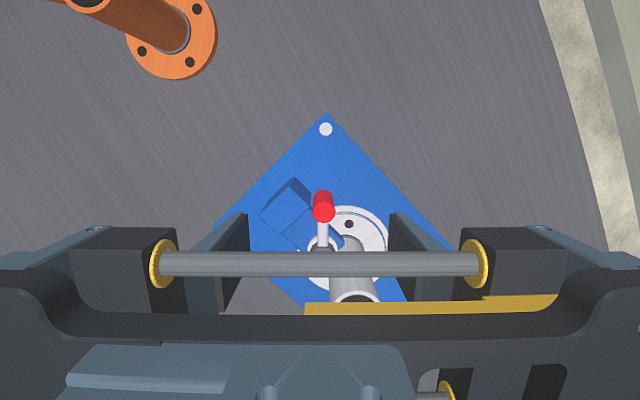

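The wrist view shows the red cap at (323,213), as predicted and centred between the fingers. I'll descend and close.

Request:
send_rows(targets="-0.002 0.0025 0.03 0 0 0.4 100;-0.002 0.0025 0.0595 0 0 0.4 100;-0.002 0.0025 0.0595 0 0 0.4 100;-0.002 0.0025 0.0595 0 0 0.4 100;-0.002 0.0025 0.0595 0 0 0.4 18;-0.002 0.0025 0.0595 0 0 0.4 18;-0.002 0.0025 0.0595 0 0 0.4 18;-0.002 0.0025 0.0595 0 0 0.4 18;-0.002 0.0025 0.0595 0 0 0.4 18;-0.002 0.0025 0.0595 0 0 0.4 18;-0.002 0.0025 0.0595 0 0 0.4 18;-0.002 0.0025 0.0595 0 0 0.4 18", grip_force=15)

```text
time_s: 2.85
ee_pos: [609.2, 117.4, 110.2]
ee_rot: [-180.0, -0.0, 61.2]
force: [0.6, -0.4, 1.1]
gripper_width: 40.7
gripper_force: 0.0
```

Request:
send_rows(targets="0 0 0 0 0 0 15;0 0 0 0 0 0 15;0 0 0 0 0 0 15;0 0 0 0 0 0 15;0 0 0 0 0 0 15;0 0 0 0 0 0 15;0 0 0 0 0 0 15", grip_force=20)

```text
time_s: 3.43
ee_pos: [609.4, 117.4, 110.1]
ee_rot: [180.0, -0.0, 61.2]
force: [0.8, 1.3, -0.3]
gripper_width: 19.1
gripper_force: 20.0
```

Gripped at 19 mm with 20 N. Now the arc.

Request:
send_rows(targets="-0.0002 -0.0057 0 0 0 -5 15;-0.001 -0.0113 0 0 0 -10 15;-0.0022 -0.0168 0 0 0 -15 15;-0.0039 -0.0222 0 0 0 -20 15;-0.0061 -0.0275 0 0 0 -25 15;-0.0087 -0.0325 0 0 0 -30 15;-0.0118 -0.0373 0 0 0 -35 15;-0.0152 -0.0418 0 0 0 -40 15;-0.019 -0.046 0 0 0 -45 15;-0.0232 -0.0498 0 0 0 -50 15;-0.0232 -0.0498 0 0 0 -50 15;-0.0232 -0.0498 0 0 0 -50 15")

```text
time_s: 4.43
ee_pos: [555.2, 119.6, 110.1]
ee_rot: [179.9, 0.2, 111.3]
force: [2.5, -3.6, -1.3]
gripper_width: 19.2
gripper_force: 20.0
```

```bash
python3 - <<'E'
from h import *
s=env.state();print(s['ee_pos'],s['ee_rot'],s['force'],s['gripper_width'])
f=grab('scene');cv2.imwrite('pics/s2.png',f["image"][120:370,180:460].repeat(2,0).repeat(2,1))
E
```

```text
[555.19065292 119.58505065 110.12839881] [179.94691065   0.18385434 111.26336111] [ 2.50643567 -3.56876741 -1.31071234] 19.157936071907404
```

View pics/s2.png

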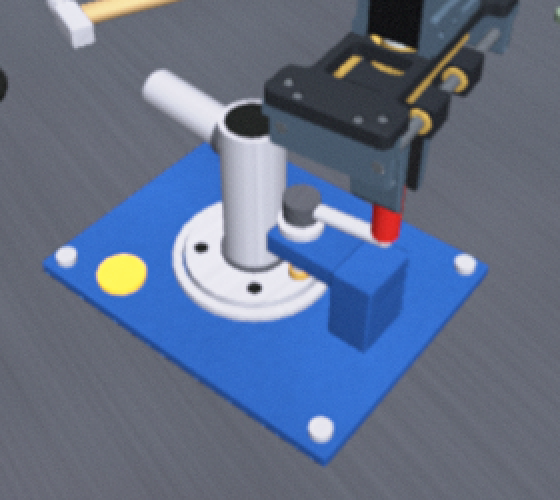

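The crank has turned about 50° and its handle now stands over the post. The pipe hasn't moved. I'll release and move over the side pipe.

Request:
send_rows(targets="0 0 0 0 0 0 100;0 0 0 0 0 0 100;0 0 0 0 0 0 100;0 0 -0.01 0 0 0 100;0 0 -0.035 0 0 0 100;0 0 -0.07 0 0 0 100;0 0 -0.07 0 0 0 100;0 0 -0.07 0 0 0 100")

```text
time_s: 5.15
ee_pos: [555.9, 121.7, 183.2]
ee_rot: [179.7, 0.0, 111.2]
force: [0.3, -0.1, 0.2]
gripper_width: 69.6
gripper_force: 0.0
```

```bash
python3 - <<'E'
from h import *
s=env.state();print(s['ee_pos'],s['ee_rot'],s['force'],s['gripper_width'])
f=grab('top');cv2.imwrite('pics/t2.png',f["image"])
ax=np.array([591.4,20.5]);a=np.radians(-81);p=ax+82*np.array([np.cos(a),np.sin(a)]);print(p)
rel([*p,180],99)
E
```

```text
[555.8649404  121.7040321  183.21143112] [1.79662333e+02 3.60517686e-02 1.11199594e+02] [ 0.33792807 -0.07314069  0.17827979] 69.57981930990674
[604.22762613 -60.49044393]
[-0.1875 -0.0195  0.0014] rotz 12.2
```

Request:
send_rows(targets="-0.1875 -0.0195 0 0 0 12.2 100;-0.1875 -0.0195 0 0 0 12.2 100;-0.1875 -0.0195 0 0 0 12.2 100;-0.1875 -0.0195 0 0 0 12.2 100;-0.1875 -0.0195 0 0 0 12.2 100;-0.1875 -0.0195 0 0 0 12.2 100;-0.1875 -0.0195 0 0 0 12.2 100;-0.1875 -0.0195 0 0 0 12.2 100")

```text
time_s: 5.87
ee_pos: [603.1, -60.0, 179.2]
ee_rot: [-179.9, -0.1, 99.0]
force: [0.1, -0.1, -1.0]
gripper_width: 91.1
gripper_force: 0.0
```

```bash
python3 - <<'E'
from h import *
s=env.state();print(s['ee_pos'],s['ee_rot'],s['force'],s['gripper_width'])
rel([604.2,-60.5,112],99)
f=grab('wrist');cv2.imwrite('pics/w2.png',f["image"])
a=np.radians(-81);ax=np.array([591.4,20.5]);u=np.array([np.cos(a),np.sin(a)])
print(proj(f,[[*(ax+r*u),140] for r in(40,82,105)]), proj(f,[[*ax,150]]))
E
```

```text
[603.1311347  -60.01506614 179.16382018] [-1.79879406e+02 -8.23200677e-02  9.89875510e+01] [ 0.10492123 -0.09043943 -1.02125972] 91.06077626432536
[-0.0006  0.001   0.0672] rotz -0.0
[[320.45522722 160.83397023]
 [320.40896719 207.74505601]
 [320.38303347 231.77873806]] [[320.57467514 111.87630215]]
```

View pics/w2.png

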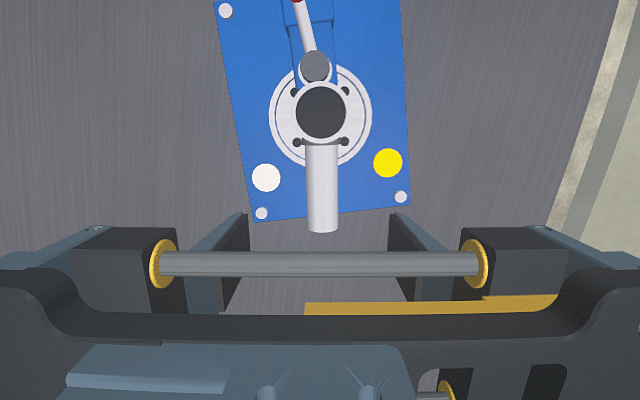

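In the wrist view the side pipe runs from (321,145) to (323,232), centred between the fingers. I'll descend and grip it.

Request:
send_rows(targets="0 0.001 0.03 0 0 0 100;0 0.001 0.067 0 0 0 100;0 0.001 0.067 0 0 0 100;0 0.001 0.067 0 0 0 25;0 0.001 0.067 0 0 0 25;0 0.001 0.067 0 0 0 25;0 0.001 0.067 0 0 0 25;0 0.001 0.067 0 0 0 25;0 0.001 0.067 0 0 0 25;0 0.001 0.067 0 0 0 25;0 0.001 0.067 0 0 0 25;0 0.001 0.067 0 0 0 25")

```text
time_s: 6.92
ee_pos: [605.0, -60.7, 113.2]
ee_rot: [180.0, -0.0, 99.0]
force: [-1.0, 0.6, 0.5]
gripper_width: 34.0
gripper_force: 0.0
```

Request:
send_rows(targets="0 0 0 0 0 0 25;0 0 0 0 0 0 25;0 0 0 0 0 0 25;0 0 0 0 0 0 25;0 0 0 0 0 0 25")

```text
time_s: 7.33
ee_pos: [604.9, -60.6, 113.1]
ee_rot: [-180.0, -0.0, 99.0]
force: [-0.1, -0.7, 0.8]
gripper_width: 22.6
gripper_force: 0.0
```

```bash
python3 - <<'E'
from h import *
s=env.state();print(s['ee_pos'],s['ee_rot'],s['force'],s['gripper_width'],s['gripper_force'])
p=s['ee_pos'][:2]; ax=np.array([591.4,20.5]); y=np.array([687.6,-21.6])-ax
an=lambda v:np.degrees(np.arctan2(v[1],v[0])); th=an(y)-an(p-ax); r=np.hypot(*(p-ax)); print(r,an(p-ax),an(y),th)
y0=s['ee_rot'][2]; R0=R.from_euler('xyz',[180,0,y0],degrees=True).as_matrix()
for i in range(1,13):
    t=np.radians(th*i/12); c=np.array([[np.cos(t),-np.sin(t)],[np.sin(t),np.cos(t)]])
    d=R0.T@np.r_[c@(p-ax)+ax-p,0]/1000; print(np.round(d,4),round(-th*i/12,1))
E
```

```text
[604.94144693 -60.58413072 113.11608639] [-1.79999426e+02 -4.87486114e-03  9.89913344e+01] [-0.12842046 -0.74895935  0.83508741] 22.581659340733655 0.0
82.2070984721163 -80.51882339632408 -23.635626247946295 56.88319714837779
[0.0003 0.0068 0.    ] -4.7
[0.0012 0.0135 0.    ] -9.5
[0.0027 0.0202 0.    ] -14.2
[0.0047 0.0267 0.    ] -19.0
[0.0072 0.033  0.    ] -23.7
[0.0103 0.0391 0.    ] -28.4
[0.0138 0.0449 0.    ] -33.2
[0.0178 0.0504 0.    ] -37.9
[0.0222 0.0555 0.    ] -42.7
[0.0271 0.0603 0.    ] -47.4
[0.0323 0.0646 0.    ] -52.1
[0.0379 0.0685 0.    ] -56.9
```

```bash
python3 - <<'E'
from h import *
s=env.state();print(s['gripper_width'],s['gripper_force'],s['time_s'])
a=grab('scene')["image"][100:300,180:400]; b=grab('wrist')["image"][:280,160:480]
a=cv2.resize(a,(440,400)); b=cv2.resize(b,(350,306)); im=np.zeros((400,790,3),np.uint8); im[:,:440]=a; im[:306,440:]=b
cv2.imwrite('pics/m3.png',im)
E
```

```text
22.581659340733655 0.0 7.3333
```

View pics/m3.png

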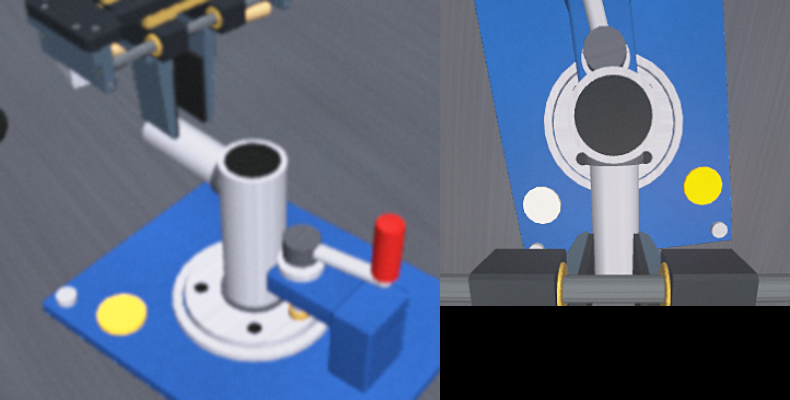

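```bash
python3 - <<'E'
from h import *
f=grab('scene'); s=env.state(); p=s['ee_pos']; r=R.from_euler('xyz',s['ee_rot'],degrees=True).as_matrix()
ax=np.array([591.4,20.5]);a=np.radians(-80.5);u=np.array([np.cos(a),np.sin(a)]);n=np.array([-u[1],u[0]])
q=lambda P:np.round((proj(f,P)-[180,100])*2)
print("pipe end bottom/centre/top/sides",q([[*(ax+105*u),z] for z in(110,125,140)]),q([[*(ax+105*u+15*k*n),125] for k in(-1,1)]))
print("pipe root top",q([[*(ax+30*u),140]]))
print("TCP, finger tip corners (15 each side)",q([p]),q([p+r@[i*16,j*11.3,0] for i in(-1,1) for j in(-1,1)]))
i=f["image"]; cv2.imwrite('pics/c4.png',cv2.resize(i[125:215,230:330],None,fx=6,fy=6,interpolation=cv2.INTER_CUBIC))
print(s['gripper_width'],s['gripper_force'],s['time_s'])
E
```

```text
pipe end bottom/centre/top/sides [[161. 143.]
 [160. 127.]
 [158. 111.]] [[174. 119.]
 [144. 135.]]
pipe root top [[224. 154.]]
TCP, finger tip corners (15 each side) [[180. 152.]] [[178. 137.]
 [155. 149.]
 [204. 155.]
 [182. 168.]]
22.899268010255636 0.0 7.4833
```

View pics/c4.png

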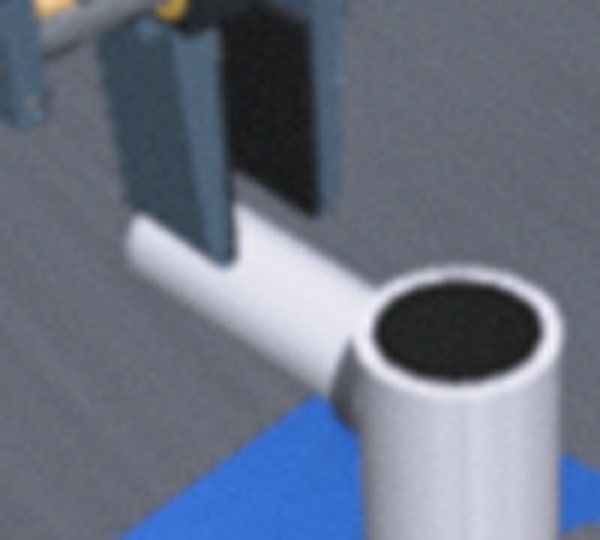

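The crop shows the near fingertip at 2x-crop pixel (176,137), and the TCP reading predicts (182,168). So the real fingertips sit about 29 mm above the reported TCP, and the fingers closed just over the pipe's top (z≈142). I'll open, lower 28 mm and grip again.

Request:
send_rows(targets="0 0 0 0 0 0 70;0 0 0 0 0 0 70;0 0 0 0 0 0 70;0 0 0 0 0 0 70;0 0 0 0 0 0 70;0 0 0 0 0 0 70;0 0 0.01 0 0 0 70;0 0 0.02 0 0 0 70;0 0 0.028 0 0 0 70;0 0 0.028 0 0 0 70")

```text
time_s: 8.32
ee_pos: [603.0, -60.4, 82.2]
ee_rot: [-179.7, -0.1, 99.0]
force: [-0.9, 0.1, -0.6]
gripper_width: 63.8
gripper_force: 0.0
```

Request:
send_rows(targets="0 0 0 0 0 0 25;0 0 0 0 0 0 25;0 0 0 0 0 0 25;0 0 0 0 0 0 25;0 0 0 0 0 0 25;0 0 0 0 0 0 25;0 0 0 0 0 0 25;0 0 0 0 0 0 25;0 0 0 0 0 0 25;0 0 0 0 0 0 25;0 0 0 0 0 0 25;0 0 0 0 0 0 25", grip_force=20)

```text
time_s: 9.32
ee_pos: [605.5, -60.7, 85.5]
ee_rot: [179.9, 0.0, 99.0]
force: [1.7, 0.8, 2.6]
gripper_width: 29.3
gripper_force: 20.0
```

Gripped at 29.3 mm with 20 N. Now I'll swing it.

Request:
send_rows(targets="0.0003 0.0068 0 0 0 -4.7 25;0.0012 0.0135 0 0 0 -9.5 25;0.0027 0.0202 0 0 0 -14.2 25;0.0047 0.0267 0 0 0 -19 25;0.0072 0.033 0 0 0 -23.7 25;0.0103 0.0391 0 0 0 -28.4 25;0.0138 0.0449 0 0 0 -33.2 25;0.0178 0.0504 0 0 0 -37.9 25;0.0222 0.0555 0 0 0 -42.7 25;0.0271 0.0603 0 0 0 -47.4 25;0.0323 0.0646 0 0 0 -52.1 25;0.0379 0.0685 0 0 0 -56.9 25")

```text
time_s: 10.32
ee_pos: [667.1, -12.7, 85.6]
ee_rot: [-180.0, 0.0, 156.1]
force: [0.5, -2.6, 2.8]
gripper_width: 29.4
gripper_force: 20.0
```

Request:
send_rows(targets="0 0 0 0 0 0 25;0 0 0 0 0 0 25;0 0 0 0 0 0 25")

```text
time_s: 10.57
ee_pos: [667.2, -12.4, 85.6]
ee_rot: [179.9, 0.1, 155.8]
force: [2.4, 0.3, 3.2]
gripper_width: 29.7
gripper_force: 20.0
```

Request:
send_rows(targets="0 0 0 0 0 0 100;0 0 0 0 0 0 100;0 0 0 0 0 0 100;0 0 0 0 0 0 100;0 0 0 0 0 0 100;0 0 -0.02 0 0 0 100;0 0 -0.06 0 0 0 100;0 0 -0.1 0 0 0 100;0 0 -0.1 0 0 0 100;0 0 -0.1 0 0 0 100")

```text
time_s: 11.4
ee_pos: [668.2, -12.5, 188.3]
ee_rot: [179.9, 0.3, 155.9]
force: [-0.9, -0.5, -0.4]
gripper_width: 90.7
gripper_force: 0.0
```

```bash
python3 - <<'E'
from h import *
s=env.state();print(s['ee_pos'],s['ee_rot'],s['force'],s['gripper_width'],s['time_s'])
ax=np.array([591.4,20.5])
f=grab('wrist'); b=f["image"]; cv2.imwrite('pics/w5.png',b)
a=np.radians(-23.6);u=np.array([np.cos(a),np.sin(a)])
print("pred centreline/end if on mark",proj(f,[[*(ax+r*u),140] for r in(30,60,90,105)]),"bore",proj(f,[[*ax,150]]),"yel",proj(f,[[*(ax+105*u),18]]))
h=cv2.cvtColor(b,cv2.COLOR_BGR2HSV)
E
```

```text
[668.19858757 -12.49941972 188.31833681] [179.85730467   0.32704388 155.87553243] [-0.94235007 -0.49897289 -0.3548599 ] 90.71869796900688 11.4
pred centreline/end if on mark [[317.34154367 145.97851558]
 [317.69684878 179.4961115 ]
 [318.03203628 211.07572855]
 [318.19225152 226.15666875]] bore [[316.95218657 109.96491555]] yel [[317.91221689 194.21399193]]
```

View pics/w5.png

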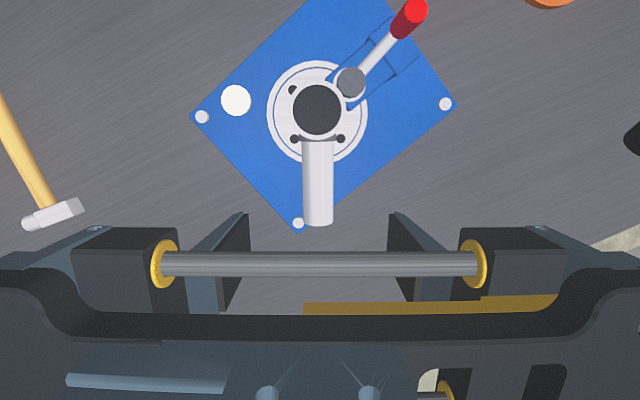

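In the wrist view the side pipe lies on x≈317–318 from row 145 to 224, on the predicted line to the now-hidden yellow mark. Next, back to the crank handle.

```bash
python3 -c "
from h import *
rel([555.2,119.6,188.3],111.3)"
```

```text
[ 0.1558  0.0749 -0.0025] rotz 44.6
```

Request:
send_rows(targets="0.156 0.075 -0.002 0 0 44.6 100;0.156 0.075 -0.002 0 0 44.6 100;0.156 0.075 -0.002 0 0 44.6 100;0.156 0.075 -0.002 0 0 44.6 100;0.156 0.075 -0.002 0 0 44.6 100;0.156 0.075 -0.002 0 0 44.6 100;0.156 0.075 -0.002 0 0 44.6 100;0.156 0.075 -0.002 0 0 44.6 100;0.156 0.075 -0.002 0 0 44.6 100;0.156 0.075 -0.002 0 0 44.6 100")

```text
time_s: 12.28
ee_pos: [554.4, 119.5, 186.0]
ee_rot: [-179.9, -0.0, 111.3]
force: [-0.5, 0.9, 0.4]
gripper_width: 91.6
gripper_force: 0.0
```

```bash
python3 - <<'E'
from h import *
s=env.state();print(s['ee_pos'],s['ee_rot'])
rel([555.2,119.6,90],111.3)
for n in('wrist','scene'):
    f=grab(n); hsv=cv2.cvtColor(f["image"],cv2.COLOR_BGR2HSV)
    m=(((hsv[...,0]<6)|(hsv[...,0]>174))&(hsv[...,1]>180)&(hsv[...,2]>60)).astype(np.uint8)
    if n=='scene': m[:150]=0
    nn,l,st,c=cv2.connectedComponentsWithStats(m); i=1+np.argmax(st[1:,4]); print(n,c[i],st[i],onz(f,c[i],130),proj(f,[[555.2,119.6,130]]))
E
```

```text
[554.398916   119.45786912 186.01705135] [-1.79875444e+02 -2.90891884e-02  1.11319370e+02]
[-0.0002  0.0008  0.096 ] rotz 0.0
wrist [319.83673469 200.22222222] [309 184  21  30 441] [[554.30980577 121.43581072 130.        ]] [[320.00494144 202.27980102]]
scene [373.58495146 223.15776699] [366 207  16  33 412] [[556.59761912 124.12885775 130.        ]] [[372.14376568 220.79464838]]
```

Request:
send_rows(targets="0 0.001 0.04 0 0 0 100;0 0.001 0.08 0 0 0 100;0 0.001 0.09 0 0 0 100;0 0.001 0.09 0 0 0 15;0 0.001 0.09 0 0 0 15;0 0.001 0.09 0 0 0 15;0 0.001 0.09 0 0 0 15;0 0.001 0.09 0 0 0 15;0 0.001 0.09 0 0 0 15;0 0.001 0.09 0 0 0 15;0 0.001 0.09 0 0 0 15;0 0.001 0.09 0 0 0 15", grip_force=20)

```text
time_s: 13.38
ee_pos: [555.9, 120.1, 97.3]
ee_rot: [180.0, -0.0, 111.3]
force: [-0.3, -0.5, 0.3]
gripper_width: 34.0
gripper_force: 0.0
```

Request:
send_rows(targets="0 0 0 0 0 0 15;0 0 0 0 0 0 15;0 0 0 0 0 0 15;0 0 0 0 0 0 15;0 0 0 0 0 0 15;0 0 0 0 0 0 15;0 0 0 0 0 0 15")

```text
time_s: 13.97
ee_pos: [555.5, 120.1, 97.1]
ee_rot: [-180.0, -0.0, 111.3]
force: [-1.8, -0.6, 1.2]
gripper_width: 19.3
gripper_force: 20.0
```

Request:
send_rows(targets="-0.0002 0.0057 0 0 0 5 15;-0.001 0.0113 0 0 0 10 15;-0.0022 0.0168 0 0 0 15 15;-0.0039 0.0222 0 0 0 20 15;-0.0061 0.0275 0 0 0 25 15;-0.0087 0.0325 0 0 0 30 15;-0.0118 0.0373 0 0 0 35 15;-0.0152 0.0418 0 0 0 40 15;-0.019 0.046 0 0 0 45 15;-0.0232 0.0498 0 0 0 50 15;-0.0246 0.0509 0 0 0 51.5 15;-0.0246 0.0509 0 0 0 51.5 15")

```text
time_s: 14.97
ee_pos: [611.2, 116.7, 97.1]
ee_rot: [-179.8, -0.0, 59.7]
force: [-3.9, 3.0, 2.1]
gripper_width: 19.6
gripper_force: 20.0
```

Request:
send_rows(targets="0 0 0 0 0 0 15;0 0 0 0 0 0 15;0 0 0 0 0 0 100;0 0 0 0 0 0 100;0 0 0 0 0 0 100;0 0 0 0 0 0 100;0 0 0 0 0 0 100;0 0 -0.03 0 0 0 100;0 0 -0.07 0 0 0 100;0 0 -0.11 0 0 0 100;0 0 -0.14 0 0 0 100;0 0 -0.14 0 0 0 100")

```text
time_s: 15.97
ee_pos: [616.0, 116.1, 245.2]
ee_rot: [179.3, -0.5, 59.8]
force: [1.8, 0.9, 0.1]
gripper_width: 83.2
gripper_force: 0.0
```

```bash
python3 - <<'E'
from h import *
s=env.state();print(s['ee_pos'],s['ee_rot'],s['force'],s['time_s'])
f=grab('wrist'); hsv=cv2.cvtColor(f["image"],cv2.COLOR_BGR2HSV)
m=(((hsv[...,0]<6)|(hsv[...,0]>174))&(hsv[...,1]>180)&(hsv[...,2]>60)).astype(np.uint8)
nn,l,st,c=cv2.connectedComponentsWithStats(m); i=1+np.argmax(st[1:,4]); P=onz(f,c[i],130)[0]; print(P, np.degrees(np.arctan2(P[1]-61.2,P[0]-577.3)))
f=grab('scene'); cv2.imwrite('pics/s6.png',f["image"][100:320,180:460].repeat(2,0).repeat(2,1))
a=np.radians(-23.6);u=np.array([np.cos(a),np.sin(a)]);ax=np.array([591.4,20.5])
print((proj(f,[[*(ax+r*u),140] for r in(30,60,90,105)])-[180,100])*2,(proj(f,[608.6,118.2,148])-[180,100])*2)
E
```

```text
[616.02694266 116.11330148 245.15743832] [179.33852149  -0.54314826  59.79012877] [1.78018178 0.90658605 0.12371497] 15.9667
[610.91125917 118.67103072 130.        ] 59.67926942768081
[[210.51214898 177.64860916]
 [167.33028225 183.19738568]
 [123.68310933 188.82254736]
 [101.71003938 191.66082621]] [[319.08424593 253.23879369]]
```

View pics/s6.png

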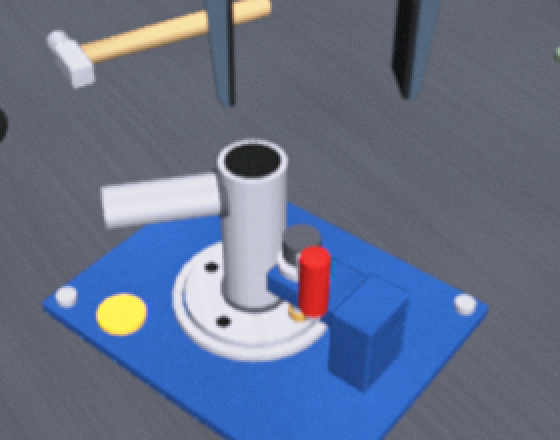

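The scene view shows the side pipe from (215,173) to (103,187), parallel to and within about 4 px of the predicted line over the yellow mark. The handle is back at 59.7° (it started at 61.2°) and the gripper is clear. I'll settle and hand in.

Request:
send_rows(targets="0 0 0 0 0 0 100;0 0 0 0 0 0 100;0 0 0 0 0 0 100;0 0 0 0 0 0 100;0 0 0 0 0 0 100;0 0 0 0 0 0 100")

```text
time_s: 16.57
ee_pos: [612.1, 115.6, 236.6]
ee_rot: [-180.0, 0.0, 59.8]
force: [0.3, 0.1, 0.0]
gripper_width: 90.8
gripper_force: 0.0
```

```bash
python3 -c "
from h import *
print(env.job_done())"
```

```text
the job is handed in; nothing more can be done
None
```

The job is handed in at about 17 s, with no verdict returned: in the last pictures the side pipe points over the yellow mark, the crank is back within about 2° of its start, and the gripper is clear.

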